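Fold open the carton of tool handles

TASK

Open up the cardboard carton on the bench so that the handles in it can be got at: first swing the two long flaps up and fold them outward until they lean well back past upright, then do the same with the two short flaps that lie underneath. Leave the carton standing where it is without shoving it along, and do not knock or shift the bottle, tin or mug around it.

Things in the scene. Friction and masses are not known exactly. Their poses are not given: they have to be found in the camera images.
- carton: small shipping carton of brown cardboard packed with wooden tool handles, standing loose on the bench; about 3 kg, slides at roughly 20 to 40 N of sideways push. Outside 160 mm along its x, 210 mm along its y, 100 mm high, walls 4 mm. Origin: centre of its underside, z up. Inside, the handles reach 38 mm above the bench; above that it is empty.
- carton_top (a point): centre of the carton's top opening, 100 mm above the bench. Four hinged flaps partly close it: two long ones (near, far) start ajar by 0.25 to 0.5 rad, about 60 mm between their free edges; two short ones (left, right) lie almost level just under the ends of the long ones, 82 mm between their edges, which cover them: open the long ones first.
- flap_near (a joint): opening angle (rad) of the long flap hinged on the carton's -x wall (carton axes): 0 = lying level over the carton, 1.57 = upright, 2.5 = its stop, folded out and down. The crease is stiff, about 0.035 N m, so the flap stays where it is left. The flap is cardboard 52 mm from hinge to free edge, 206 mm wide along the hinge, 4 mm thick.
- flap_far (a joint): opening angle (rad) of the long flap hinged on the carton's +x wall: 0 = lying level over the carton, 1.57 = upright, 2.5 = its stop, folded out and down. The crease is stiff, about 0.035 N m, so the flap stays where it is left. The flap is cardboard 52 mm from hinge to free edge, 206 mm wide along the hinge, 4 mm thick.
- flap_left (a joint): opening angle (rad) of the short flap hinged on the carton's +y wall: 0 = lying level over the carton, 1.57 = upright, 2.5 = its stop, folded out and down. The crease is stiff, about 0.035 N m, so the flap stays where it is left. The flap is cardboard 62 mm from hinge to free edge, 110 mm wide along the hinge, 4 mm thick.
- flap_right (a joint): opening angle (rad) of the short flap hinged on the carton's -y wall: 0 = lying level over the carton, 1.57 = upright, 2.5 = its stop, folded out and down. The crease is stiff, about 0.035 N m, so the flap stays where it is left. The flap is cardboard 62 mm from hinge to free edge, 110 mm wide along the hinge, 4 mm thick.
- flap_near_hinge (a point): middle of the hinge line of flap near, at mid-thickness of the flap, 100 mm above the bench
- flap_near_edge (a point): middle of the free edge of flap near (mid-thickness); it moves with the flap
- flap_far_hinge (a point): middle of the hinge line of flap far, at mid-thickness of the flap, 100 mm above the bench
- flap_far_edge (a point): middle of the free edge of flap far (mid-thickness); it moves with the flap
- flap_left_hinge (a point): middle of the hinge line of flap left, at mid-thickness of the flap, 94 mm above the bench
- flap_left_edge (a point): middle of the free edge of flap left (mid-thickness); it moves with the flap
- flap_right_hinge (a point): middle of the hinge line of flap right, at mid-thickness of the flap, 94 mm above the bench
- flap_right_edge (a point): middle of the free edge of flap right (mid-thickness); it moves with the flap
- oil_mid (a point): bystander: amber glass oil bottle, 60 mm across, 170 mm tall; point on its axis half-way up
- tin_mid (a point): bystander: metal tin with paper label, 72 mm across, 120 mm tall; point on its axis half-way up
- mug_mid (a point): bystander: white ceramic mug, 76 mm across without its handle, 95 mm tall; point on its axis half-way up. Oil, tin and mug stand, in any order, about 40 to 95 mm clear of the carton's left, right and far walls

How it is judged:
On the way, in this order (a step that is already met when the one before it is completed fails the run):
1. both long flaps are folded back past 105 degrees while the short ones are still down (below 46 degrees) (value of joint each of flap_near, flap_far above 1.83 rad and value of joint each of flap_left, flap_right below 0.8 rad), for 0.2 s.
2. all four flaps are folded back past 105 degrees (value of joint each of flap_near, flap_far, flap_left, flap_right above 1.83 rad), for 0.2 s.
At the end, for the whole second after the job is handed in: all four flaps stand folded outward by more than 105 degrees (1.83 rad) from level and are at rest; the carton stands level and still, within 30 mm of where it was (all of step 2 and velocity of joint each of flap_near, flap_far, flap_left, flap_right below 0.3 rad/s and linear speed of carton below 0.02 m/s and angle between carton's own z axis and vertical below 0.05 rad); the robot touches nothing.
It fails at once if the carton is shoved more than 30 mm or tipped (distance of carton from where it was at the start of the episode above 0.03 m or angle between carton's own z axis and vertical above 0.15 rad).
It fails at once if the bottle, tin or mug is shifted more than 15 mm (distance of any of oil_mid, tin_mid, mug_mid from where it was at the start of the episode above 0.015 m).
It also fails if it takes over 69 s, if anything falls off the work surface, if the arm or the gripper's body presses on something with over 40 N, if the wrist force passes 120 N, or if a joint passes its speed limit or range.

ROBOT

A 6-joint arm with a two-finger parallel gripper is mounted at the origin on the work surface. World frame = base frame: x ahead of the robot, y to its left, z up, the work surface at z = 0. Lengths are in m, angles in rad, forces in N, time in s.
With the tool pointing down it reaches from about 0.25 to 0.725 m from the base axis. Payload 4 kg.
Tool frame: the origin (TCP) lies on the front face of the gripper's body, between the roots of the fingers; the fingertips stand 73 mm ahead of it and the grasp point (between the pads) lies 54 mm ahead of it; z points along the fingers, y is the line along which they close (so a half turn about z gives the same grasp; the last joint's range is limited). The gripper opens to 85 mm and grips with 20 to 120 N. Pads are 22 mm wide; open, the fingers measure 114 mm over their backs; the gripper's body (76 mm by 85 mm) begins 54 mm behind the grasp point. The pads swing forward as they close: fully open they stand 13 mm farther back than shut.
Start: joints at [1.199, 0.241, 0.005, 1.335, 0, 1.571], TCP at [0.182, 0.466, 0.304] pointing down, gripper open.
Joint ranges: [-2.72, 2.72], [-1.05, 1.87], [-1.09, 1.28], [-1.99, 2.15], [-1.42, 1.44], [-3.14, 3.14]. Speed limits (rad/s): [2.79, 2.79, 3.14, 3.14, 3.14, 3.14].

INTERFACE

Orientations are given as a unit quaternion [x, y, z, w].
In Python, from workcell import bot gives the robot as it stands. The module is installed in compiled form; this text tells all that it offers.
- The arm moves only by the tool step_arm, never from a script. Its argument "rows" is a list of rows, each a list of 2 entries, a list of its own where there are three numbers: the shift along the tool's x, y, z in mm, then the turn about the tool's z in degrees. A call has 1 to 12 rows; each row is the pose to reach, as a shift and turn from the pose commanded when the call began, along the tool's axes at that moment; what a row does not reach only later rows make up. A row lasts 1/8 s, in which the tool goes at most 62.5 mm and 10.7 degrees, less where a joint would pass 70% of its speed; a pose out of reach is approached as far as the arm can. A call with a gripper value outside its range is refused whole. "claw" is the gripper's target within -1 to 1 (shut at 1, half-way at 0, fully open at -1), set as the call begins (left out, the last holds). The fingers move at their own pace and stop on an object; the grip force is fixed at half the most. Time passes only in rows, so rows that repeat a pose let the fingers close. It gives the time, the measured TCP pose, the force, the opening and the grip force at its end, in the units of the state.
- bot.get_obs(): the state, without advancing time (a new reading comes with each control period).
- bot.camera(name): name is "scene" or "top" or "wrist"; returns (picture, depth): 384x512x3 uint8, red, green, blue; 384x512 float32, m along the optical axis (not along the pixel's ray), 0 where there is no reading.
- bot.camera_params(name): a dict with "fx", "fy", "cx", "cy" (pixels), "pose" (4x4, takes a point from camera to world coordinates). Camera axes: x right, y up, looking along -z (the intrinsics and any distortion apply to the point x, -y, -z); pixel columns grow to the right and rows downward; lengths in m; the calibration is good to about 2 mm. A picture is of the moment at which its call begins: read the wrist's pose just before it. camera_params takes no time and is no camera call; for the wrist camera it gives the pose at the moment of the call.
- bot.job_done(): hands the job in; it is judged then, once.
Trained networks look in the newest picture that a camera, given by its name, has taken for a name from the list of things; names that differ only in an ending like _2 or _b are one class to them, and where a whole thing is asked for, a point or a joint stands for the part that bears it (a point fixed in the world has none). Each returns a list of dicts, best first, with "score" (0 to 1); they miss things now and then, are a little off and sometimes report something else, mostly with a low value. They report only what shows in the picture. A call takes as long as a camera call.
- bot.trace(target, camera): "pixels" (384x512 bool, what is visible of it) and "uv" ([column, row] in pixels, amid what is visible of it).
The state is a dict: "clock": time; "joint_pos": joint angles; "joint_vel": joint speeds; "tau": joint torques, N m; "eef_pos": TCP position; "tool_rot": TCP orientation; "ft_force": force on the tool from outside, world axes, zero at the start; "ft_torque": the same for the moment, N m; "grip_width": finger opening in m; "grasp_force": force on a finger pad.
Only numpy, scipy, OpenCV 4.12 (cv2) and the standard library are available. Lean on these libraries where they do the work, as an engineer would, in place of code of your own. Each camera call takes 0.05 s, during which the arm holds its last target. There are 200 camera calls.

## Working session

There is one attempt and no reset: what is moved stays moved. The work goes in short steps, Python scripts to look and compute and a tool call to move; the robot and the scene stay as the last step left them, time stands still between calls to the robot, and variables do not carry over. Pictures are saved under pics/ and viewed, at most 10 in all, crops included, and the job is handed in when it is done.

Besides the shell and the picture viewer there is one more tool, called after ">>>" as name(argument=value, ...) on one line, values as JSON. step_arm: Moves the arm, as the interface text tells. Its arguments: {"type":"object","properties":{"rows":{"type":"array"},"claw":{"type":"number"}},"required":["rows"]}

```bash
mkdir -p pics
cat > h.py <<'E'
import numpy as np, cv2
from workcell import bot
def cloud(cam):
    rgb,d=bot.camera(cam); p=bot.camera_params(cam)
    v,u=np.mgrid[:384,:512]
    X=np.stack([(u-p['cx'])/p['fx']*d,-(v-p['cy'])/p['fy']*d,-d],-1)
    W=X@p['pose'][:3,:3].T+p['pose'][:3,3]; W[d==0]=np.nan
    return rgb,W
def save(n,*ims): cv2.imwrite('pics/%s.png'%n,cv2.cvtColor(np.vstack(ims) if len(ims)>1 else ims[0],cv2.COLOR_RGB2BGR))
E
python3 - <<'E'
from h import *
o=bot.get_obs();print(o['clock'],o['eef_pos'],o['tool_rot'])
a,W=cloud('top');save('top',a);np.save('top.npy',W)
for n in ['carton','flap_near','flap_far','flap_left','flap_right','oil_mid','tin_mid','mug_mid']:
    for r in bot.trace(n,'top')[:1]:
        P=W[r['pixels']];P=P[~np.isnan(P[:,0])]
        print(n,round(r['score'],2),np.round(r['uv']),len(P),np.round(np.percentile(P,[3,50,97],axis=0),3).tolist())
b,_=cloud('scene');save('scene',b)
E
```

```text
0.0 [0.18147945 0.46536584 0.30300836] [ 1.84840605e-01  9.82767936e-01 -1.04828905e-03 -1.88461508e-04]
carton 0.91 [243. 219.] 6298 [[0.466, -0.042, 0.004], [0.559, 0.059, 0.105], [0.647, 0.161, 0.116]]
flap_near 0.71 [218. 202.] 648 [[0.563, 0.09, 0.093], [0.593, 0.122, 0.097], [0.623, 0.153, 0.101]]
flap_far 0.75 [257. 200.] 1798 [[0.553, -0.052, 0.102], [0.605, 0.033, 0.11], [0.658, 0.121, 0.117]]
flap_left 0.64 [219. 201.] 618 [[0.563, 0.09, 0.094], [0.593, 0.121, 0.097], [0.622, 0.152, 0.101]]
flap_right 0.69 [270. 234.] 667 [[0.497, -0.037, 0.093], [0.527, -0.006, 0.097], [0.556, 0.025, 0.1]]
oil_mid 0.97 [316. 256.] 650 [[0.454, -0.137, 0.04], [0.478, -0.106, 0.117], [0.505, -0.085, 0.171]]
tin_mid 0.64 [182. 158.] 975 [[0.662, 0.193, 0.027], [0.686, 0.221, 0.118], [0.723, 0.254, 0.123]]
mug_mid 0.89 [275. 156.] 1152 [[0.686, -0.049, 0.001], [0.73, -0.013, 0.04], [0.757, 0.046, 0.096]]
```

View pics/top.png

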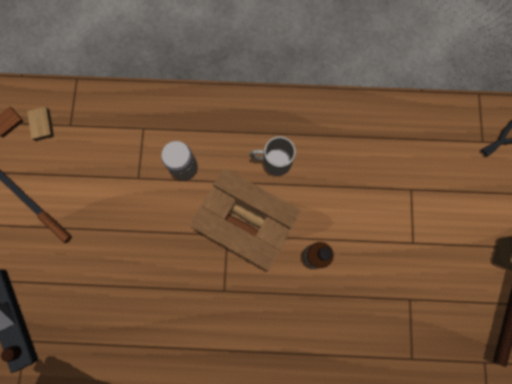

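View pics/scene.png

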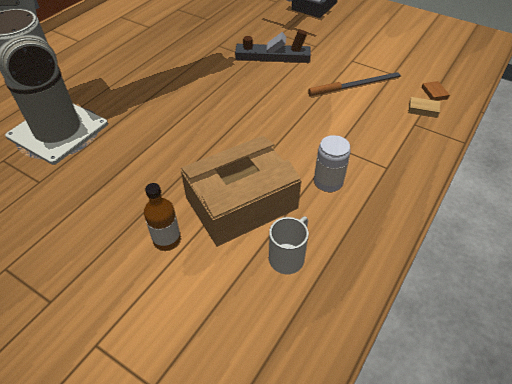

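The top picture shows the carton at about (245,220), turned by about 30°, with the tin at (178,157), the mug at (277,156) and the bottle at (318,256). The scene view shows the same layout, with both long flaps ajar. Next I'll fit the carton's pose.

```bash
cat > fit.py <<'E'
from h import *
W=np.load('top.npy').reshape(-1,3)
m=(np.abs(W[:,0]-.56)<.14)&(np.abs(W[:,1]-.058)<.14)&(W[:,2]>.085)&(W[:,2]<.13)
P=W[m]; P=P[np.hypot(P[:,0]-.686,P[:,1]-.221)>.06]; P=P[np.hypot(P[:,0]-.725,P[:,1]+.013)>.05]; P=P[np.hypot(P[:,0]-.478,P[:,1]+.108)>.04]
print(cv2.minAreaRect(P[:,:2].astype(np.float32)*1000))
a=-np.radians(27.3);ex=np.array([np.cos(a),np.sin(a)]);ey=np.array([-ex[1],ex[0]])
q=np.c_[(P[:,:2]-[.56,.058])@ex,(P[:,:2]-[.56,.058])@ey,P[:,2]]
print(np.percentile(q,[0.5,99.5],axis=0).round(3))
for x in range(-85,90,8):
    s=q[(np.abs(q[:,0]*1000-x)<4)&(np.abs(q[:,1])<.09)]
    if len(s):print(x,len(s),np.median(s[:,2]).round(4),end=' | ')
o=bot.get_obs();d=np.array([.56,.058])-o['eef_pos'][:2]
from scipy.spatial.transform import Rotation as R
print('\ntool shift',R.from_quat(o['tool_rot']).as_matrix().T@np.r_[d,0])
E
python3 fit.py
```

```text
((558.3818359375, 59.106895446777344), (210.42626953125, 159.0982666015625), 62.95425033569336)
[[-0.081 -0.104  0.092]
 [ 0.076  0.103  0.118]]
-85 21 0.0936 | -77 285 0.1025 | -69 279 0.1045 | -61 286 0.107 | -53 283 0.109 | -45 285 0.1113 | -37 287 0.1131 | -29 193 0.1137 | -21 145 0.0974 | -13 145 0.0971 | -5 141 0.0971 | 3 142 0.0973 | 11 147 0.0969 | 19 140 0.097 | 27 275 0.1149 | 35 254 0.1146 | 43 255 0.1122 | 51 250 0.1099 | 59 250 0.1073 | 67 248 0.1049 | 75 182 0.1028 | 
tool shift [-5.00664069e-01 -2.42505969e-01  2.17300703e-05]
```

>>> step_arm(rows=[[[-55,-27,0],1],[[-110,-54,0],3],[[-165,-81,0],5.7],[[-220,-108,0],5.7],[[-275,-135,0],5.7],[[-330,-162,0],5.7],[[-385,-189,0],5.7],[[-440,-216,0],5.7],[[-485,-236,0],5.7],[[-499,-242,0],5.7],[[-499,-242,0],5.7],[[-499,-242,0],5.7]], claw=1)

```text
clock: 2.0
eef_pos: [0.5578, 0.0602, 0.3039]
tool_rot: [0.233, 0.973, 0.0, -0.0]
ft_force: [-0.5, 0.7, -0.5]
grip_width: 0.0
grasp_force: 0.0
```

```bash
cat > st.py <<'E'
from h import *
from scipy.spatial.transform import Rotation as R
o=bot.get_obs();M=R.from_quat(o['tool_rot']).as_matrix()
C=np.array([.558,.059]);a=-np.radians(27.0);ex=np.array([np.cos(a),np.sin(a)]);ey=np.array([-ex[1],ex[0]])
d=o['eef_pos'][:2]-C
print('t',o['clock'],'carton-frame tcp mm',(d@ex*1000).round(1),(d@ey*1000).round(1),'tip z',((o['eef_pos'][2]-.073)*1000).round(1),'toolx',np.degrees(np.arctan2(M[1,0],M[0,0])).round(1),'F',o['ft_force'].round(1),o['grip_width'])
E
python3 st.py
python3 - <<'E'
from h import *
a,W=cloud('wrist');save('w1',a)
E
```

```text
t 2.0 carton-frame tcp mm -0.7 0.9 tip z 230.9 toolx 153.1 F [-0.5  0.7 -0.5] 9.788151903941005e-06
```

View pics/w1.png

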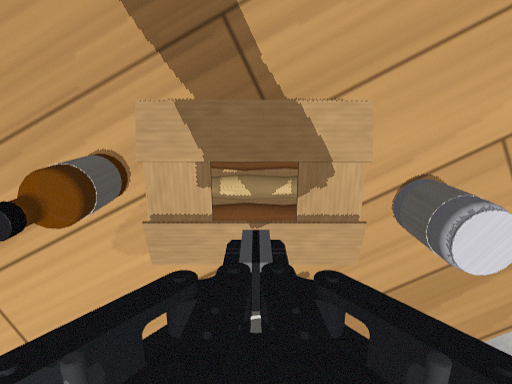

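The tool is centred over the opening and lined up with the carton. The long flaps are the bands above and below the gap (212–298, 162–222), with the short ones on either side. I'll go in and open the far flap first.

>>> step_arm(rows=[[[0,0,40],0],[[0,0,80],0],[[0,0,115],0],[[0,0,138],0],[[0,0,150],0],[[-8,0,150],0],[[-15,0,150],0],[[-15,0,150],0]])

```text
clock: 3.05
eef_pos: [0.5735, 0.052, 0.1552]
tool_rot: [0.234, 0.972, 0.0, 0.001]
ft_force: [0.5, -0.6, 0.3]
grip_width: 0.0002
grasp_force: 0.0
```

>>> step_arm(rows=[[[-1,0,-4],0],[[-3,0,-9],0],[[-5,0,-14],0],[[-7,0,-18],0],[[-10,0,-22],0],[[-14,0,-26],0],[[-18,0,-29],0],[[-23,0,-32],0],[[-28,0,-35],0],[[-28,0,-35],0]])

```text
clock: 4.3
eef_pos: [0.598, 0.0392, 0.1895]
tool_rot: [0.234, 0.972, 0.0, 0.001]
ft_force: [0.5, 0.7, -0.3]
grip_width: -0.0002
grasp_force: 0.0
```

```bash
python3 st.py
python3 - <<'E'
from h import *
b,_=cloud('scene');save('s2',b[100:300,100:400].repeat(2,0).repeat(2,1))
E
```

```text
t 4.3 carton-frame tcp mm 44.7 0.5 tip z 116.5 toolx 153.0 F [ 0.5  0.7 -0.3] -0.00022010390338955533
```

View pics/s2.png

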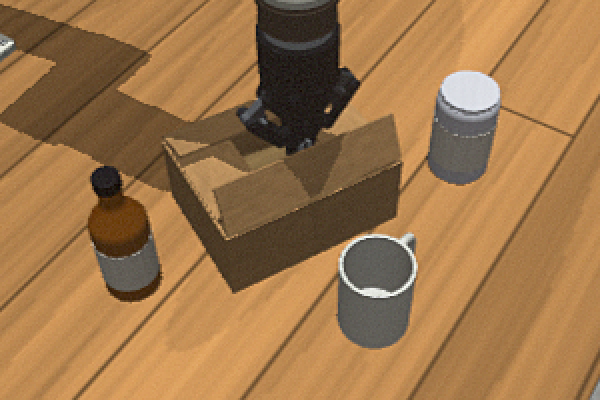

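The far flap has been pushed to about 1 rad, with its edge running (215,190)–(395,118), and nothing else has moved. I'll finish it, then drop back into the opening for the near flap.

>>> step_arm(rows=[[[-7,0,-2],0],[[-14,0,-4],0],[[-21,0,-4],0],[[-28,0,-4],0],[[-34,0,-4],0],[[-40,0,-4],0],[[-40,0,-4],0],[[-20,0,-4],0],[[15,0,-4],0],[[44,0,10],0],[[44,0,35],0],[[44,0,35],0]])

```text
clock: 5.85
eef_pos: [0.5567, 0.0595, 0.1528]
tool_rot: [0.233, 0.972, -0.001, -0.001]
ft_force: [-0.7, -0.7, 0.1]
grip_width: -0.0001
grasp_force: 0.0
```

```bash
python3 st.py
```

```text
t 5.85 carton-frame tcp mm -1.4 -0.1 tip z 79.8 toolx 153.0 F [-0.7 -0.7  0.1] -0.00010550928159825445
```

>>> step_arm(rows=[[[7,0,0],0],[[14,0,0],0],[[15,0,-4],0],[[17,0,-9],0],[[19,0,-14],0],[[22,0,-19],0],[[25,0,-23],0],[[29,0,-27],0],[[33,0,-31],0],[[38,0,-34],0],[[43,0,-36],0]])

```text
clock: 7.22
eef_pos: [0.5187, 0.0793, 0.1899]
tool_rot: [0.233, 0.972, -0.0, -0.001]
ft_force: [0.8, 0.1, 1.3]
grip_width: 0.0002
grasp_force: 0.7
```

>>> step_arm(rows=[[[7,0,-2],0],[[14,0,-4],0],[[21,0,-4],0],[[28,0,-4],0],[[34,0,-4],0],[[40,0,-4],0],[[40,0,-4],0],[[20,0,-4],0],[[-15,0,-4],0],[[-42,0,-20],0],[[-42,0,-50],0],[[-42,0,-110],0]])

```text
clock: 8.72
eef_pos: [0.5553, 0.0597, 0.2976]
tool_rot: [0.234, 0.972, -0.001, -0.004]
ft_force: [2.5, 0.4, 0.3]
grip_width: -0.0003
grasp_force: 0.0
```

```bash
python3 st.py
cat > pts.py <<'E'
from h import *
import sys
b,_=cloud('scene');save(sys.argv[1],b[100:300,100:400].repeat(2,0).repeat(2,1))
a,W=cloud('top');W=W.reshape(-1,3)
C=np.array([.558,.059]);t=-np.radians(27.0);ex=np.array([np.cos(t),np.sin(t)]);ey=np.array([-ex[1],ex[0]])
q=np.c_[(W[:,:2]-C)@ex,(W[:,:2]-C)@ey,W[:,2]]*1000
for nm,i,j,k in (('x',0,1,80),('y',1,0,50)):
  print(nm)
  for x in list(range(-150,-30,6))+list(range(36,156,6)):
    s=q[(abs(q[:,i]-x)<3)&(abs(q[:,j])<k)&(q[:,2]<160)&(q[:,2]>20)]
    if len(s)>20:print(x,len(s),np.median(s[:,2]).round(),end=' | ')
  print()
E
python3 pts.py s3
```

```text
t 8.725 carton-frame tcp mm -2.7 -0.6 tip z 224.6 toolx 153.0 F [2.5 0.4 0.3] -0.0002716645527707427
x
78 70 86.0 | 84 36 110.0 | 90 44 117.0 | 96 57 125.0 | 102 61 133.0 | 108 60 139.0 | 
y
-102 44 96.0 | -96 38 96.0 | -90 30 96.0 | -84 24 96.0 |
```

View pics/s3.png

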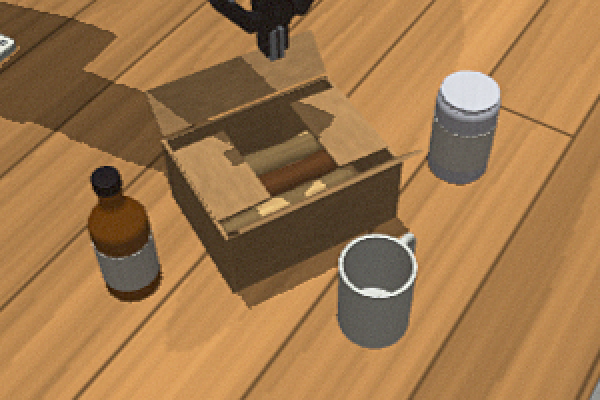

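The long flaps are both folded back; the measured slope of the far one gives about 2.26 rad. The short ones are still down, near (215,170) and (345,135). I'll turn the tool 90° for those.

```bash
python3 -c "
from h import *
print(bot.get_obs()['joint_pos'].round(3))"
```

```text
[1.070e-01 3.570e-01 1.730e-01 1.375e+00 1.000e-03 5.790e-01]
```

>>> step_arm(rows=[[[-2.5,0.5,0],-10],[[-2.5,0.5,0],-20],[[-2.5,0.5,0],-30],[[-2.5,0.5,0],-40],[[-2.5,0.5,0],-50],[[-2.5,0.5,0],-60],[[-2.5,0.5,0],-70],[[-2.5,0.5,0],-80],[[-2.5,0.5,0],-90],[[-2.5,0.5,0],-90],[[-2.5,0.5,0],-90]])

```text
clock: 10.2
eef_pos: [0.5591, 0.0594, 0.2996]
tool_rot: [-0.521, 0.853, 0.0, -0.0]
ft_force: [0.8, 0.7, 0.2]
grip_width: 0.0
grasp_force: 0.0
```

```bash
python3 st.py
```

```text
t 10.2 carton-frame tcp mm 0.8 0.8 tip z 226.6 toolx -117.1 F [0.8 0.7 0.2] 3.055458264702804e-05
```

>>> step_arm(rows=[[[0,0,45],0],[[0,0,90],0],[[0,0,130],0],[[0,0,152],0],[[-10,0,158],0],[[-20,0,158],0],[[-27,0,158],0],[[-28,0,155],0],[[-29,0,151],0],[[-30,0,147],0],[[-31,0,143],0],[[-32,0,139],0]])

```text
clock: 11.7
eef_pos: [0.5737, 0.0872, 0.1613]
tool_rot: [-0.522, 0.853, -0.0, -0.0]
ft_force: [-1.2, -4.0, 0.4]
grip_width: -0.0
grasp_force: 2.0
```

```bash
python3 st.py
python3 - <<'E'
from h import *
b,_=cloud('scene');save('s4',b[100:300,100:400].repeat(2,0).repeat(2,1))
E
```

```text
t 11.7 carton-frame tcp mm 1.1 32.3 tip z 88.3 toolx -117.0 F [-1.2 -4.   0.4] -1.1006894901364298e-05
```

View pics/s4.png

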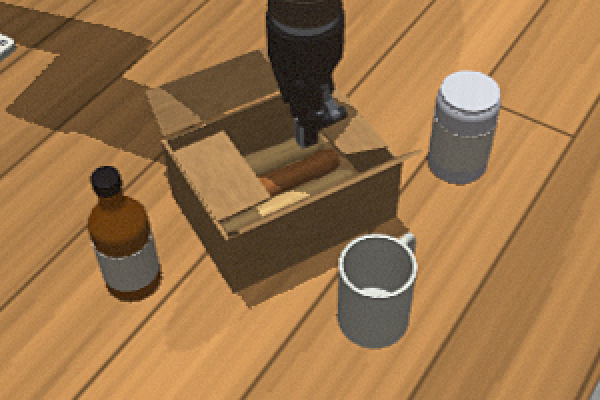

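The finger is against the left flap at (310,140), and the flap shows at (360,135). I'll check from depth whether it tilts up or down.

```bash
cat > fl.py <<'E'
from h import *
C=np.array([.558,.059]);t=-np.radians(27.0);ex=np.array([np.cos(t),np.sin(t)]);ey=np.array([-ex[1],ex[0]])
for cam in ('scene','top'):
  _,W=cloud(cam);W=W.reshape(-1,3)
  q=np.c_[(W[:,:2]-C)@ex,(W[:,:2]-C)@ey,W[:,2]]*1000
  for sg in (1,-1):
    print(cam,sg,end=': ')
    for y in range(36,156,6):
      s=q[(abs(sg*q[:,1]-y)<3)&(abs(q[:,0])>16)&(abs(q[:,0])<52)&(q[:,2]<165)&(q[:,2]>60)]
      if len(s)>8:print(y,len(s),*np.percentile(s[:,2],[25,75]).round(),end=' | ')
    print()
E
python3 fl.py
```

```text
scene 1: 36 11 113.0 155.0 | 42 26 113.0 116.0 | 48 29 113.0 115.0 | 54 27 111.0 113.0 | 60 31 109.0 111.0 | 66 27 107.0 109.0 | 72 27 105.0 107.0 | 78 30 104.0 105.0 | 84 32 101.0 103.0 | 90 36 99.0 101.0 | 96 49 98.0 99.0 | 102 59 69.0 96.0 | 
scene -1: 42 34 97.0 98.0 | 48 72 97.0 99.0 | 54 76 97.0 98.0 | 60 72 96.0 98.0 | 66 74 96.0 98.0 | 72 70 96.0 98.0 | 78 73 96.0 97.0 | 84 70 96.0 97.0 | 90 78 96.0 98.0 | 96 74 96.0 97.0 | 102 82 95.0 97.0 | 108 124 70.0 89.0 | 
top 1: 
top -1: 42 27 97.0 99.0 | 48 39 96.0 98.0 | 54 39 96.0 98.0 | 60 47 96.0 98.0 | 66 52 95.0 98.0 | 72 59 95.0 97.0 | 78 67 96.0 98.0 | 84 77 96.0 98.0 | 90 80 95.0 97.0 | 96 81 95.0 97.0 | 102 82 94.0 97.0 |
```

It is rising: its edge is about 18 mm up, so about 0.3 rad. Next I'll continue the swing, return to the middle and go back down for the right flap.

>>> step_arm(rows=[[[-4,0,-5],0],[[-8,0,-10],0],[[-13,0,-14],0],[[-19,0,-18],0],[[-26,0,-22],0],[[-34,0,-26],0],[[-42,0,-26],0],[[-50,0,-26],0],[[-58,0,-26],0],[[-65,0,-26],0],[[-71,0,-26],0],[[-76,0,-26],0]])

```text
clock: 13.35
eef_pos: [0.6079, 0.156, 0.1858]
tool_rot: [-0.523, 0.853, 0.001, -0.001]
ft_force: [0.9, -0.5, 0.9]
grip_width: -0.0002
grasp_force: 0.7
```

>>> step_arm(rows=[[[0,0,0],0],[[25,0,0],0],[[65,0,0],0],[[108,0,10],0],[[108,0,35],0],[[118,0,46],0],[[128,0,46],0],[[134,0,46],0],[[134,0,46],0]])

```text
clock: 14.48
eef_pos: [0.548, 0.0359, 0.1418]
tool_rot: [-0.522, 0.853, -0.0, 0.001]
ft_force: [-0.3, 0.3, 0.0]
grip_width: -0.0003
grasp_force: 0.0
```

```bash
python3 st.py; python3 fl.py|grep -v top
```

```text
t 14.475 carton-frame tcp mm 1.5 -25.1 tip z 68.8 toolx -117.0 F [-0.3  0.3  0. ] -0.0002820244460398202
scene 1: 96 15 71.0 90.0 | 102 262 74.0 96.0 | 108 100 102.0 105.0 | 114 96 108.0 111.0 | 120 98 114.0 118.0 | 126 102 120.0 124.0 | 132 107 127.0 130.0 | 138 99 133.0 137.0 | 144 50 138.0 140.0 | 
scene -1: 36 117 129.0 151.0 | 42 54 98.0 144.0 | 48 70 97.0 98.0 | 54 72 97.0 99.0 | 60 68 97.0 98.0 | 66 74 97.0 98.0 | 72 71 96.0 98.0 | 78 77 96.0 98.0 | 84 75 96.0 98.0 | 90 76 96.0 97.0 | 96 76 96.0 97.0 | 102 79 95.0 97.0 | 108 127 71.0 88.0 |
```

>>> step_arm(rows=[[[3,0,-3],0],[[4,0,-7],0],[[5,0,-11],0],[[6,0,-15],0],[[7,0,-19],0],[[11,0,-24],0],[[15,0,-29],0],[[20,0,-33],0],[[26,0,-37],0],[[33,0,-41],0],[[41,0,-45],0]])

```text
clock: 15.95
eef_pos: [0.5349, 0.0054, 0.1923]
tool_rot: [-0.525, 0.851, -0.0, 0.01]
ft_force: [2.3, 1.7, 3.5]
grip_width: -0.0001
grasp_force: 1.7
```

```bash
python3 st.py; python3 fl.py|grep -v top
```

```text
t 15.95 carton-frame tcp mm 3.7 -58.2 tip z 119.3 toolx -116.6 F [2.3 1.7 3.5] -8.342019464047725e-05
scene 1: 96 20 70.0 86.0 | 102 252 74.0 96.0 | 108 100 101.0 105.0 | 114 95 108.0 111.0 | 120 100 115.0 118.0 | 126 97 121.0 124.0 | 132 102 127.0 131.0 | 138 111 133.0 137.0 | 144 47 138.0 140.0 | 
scene -1: 54 19 135.0 144.0 | 60 16 133.0 142.0 | 66 13 142.0 146.0 | 72 93 144.0 147.0 | 78 116 135.0 140.0 | 84 113 126.0 131.0 | 90 105 117.0 122.0 | 96 108 108.0 113.0 | 102 112 99.0 104.0 | 108 132 70.0 89.0 |
```

>>> step_arm(rows=[[[8,0,0],0],[[16,0,0],0],[[24,0,0],0],[[31,0,0],0],[[36,0,0],0],[[40,0,0],0],[[40,0,0],0],[[15,0,0],0],[[-30,0,-10],0],[[-66,0,-40],0],[[-66,0,-100],0],[[-66,0,-130],0]])

```text
clock: 17.55
eef_pos: [0.5593, 0.059, 0.3182]
tool_rot: [-0.523, 0.852, -0.001, 0.001]
ft_force: [-0.1, 0.3, 0.1]
grip_width: 0.0001
grasp_force: 0.0
```

```bash
python3 st.py; python3 fl.py; python3 pts.py s5
```

```text
t 17.55 carton-frame tcp mm 1.1 0.6 tip z 245.2 toolx -116.9 F [-0.1  0.3  0.1] 0.00012523683018637424
scene 1: 96 11 65.0 91.0 | 102 263 73.0 96.0 | 108 92 101.0 105.0 | 114 107 107.0 112.0 | 120 100 114.0 118.0 | 126 99 120.0 124.0 | 132 105 127.0 130.0 | 138 96 133.0 137.0 | 144 53 138.0 140.0 | 
scene -1: 102 24 96.0 98.0 | 108 73 76.0 104.0 | 114 49 108.0 111.0 | 120 56 114.0 118.0 | 126 57 122.0 126.0 | 132 54 129.0 133.0 | 138 58 136.0 140.0 | 144 64 141.0 143.0 | 
top 1: 
top -1: 102 32 94.0 98.0 | 108 43 102.0 105.0 | 114 45 108.0 112.0 | 120 45 116.0 120.0 | 126 44 123.0 126.0 | 132 52 129.0 134.0 | 138 64 137.0 142.0 | 144 34 141.0 143.0 | 
x
78 52 88.0 | 84 31 111.0 | 90 35 118.0 | 96 45 125.0 | 102 55 133.0 | 108 53 139.0 | 
y
-144 57 142.0 | -138 102 139.0 | -132 94 132.0 | -126 80 125.0 | -120 67 118.0 | -114 56 111.0 | -108 46 103.0 | -102 33 96.0 |
```

View pics/s5.png

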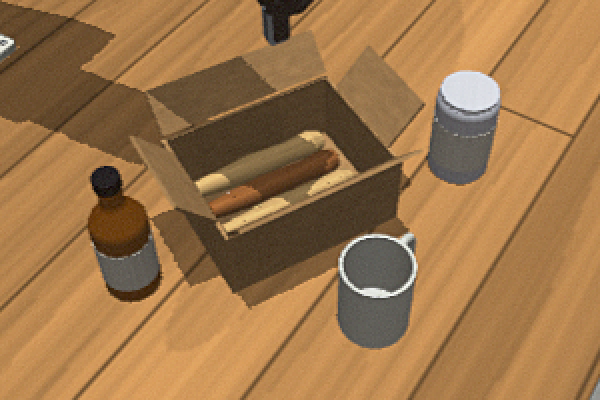

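All four flaps are folded out, the handles are exposed, and the bottle, tin and mug haven't moved. I'll check the near flap's slope and hand in if it's good.

Run:
```python
from h import *
C=np.array([.558,.059]);t=-np.radians(27.0);ex=np.array([np.cos(t),np.sin(t)]);ey=np.array([-ex[1],ex[0]])
_,W=cloud('scene');W=W.reshape(-1,3);q=np.c_[(W[:,:2]-C)@ex,(W[:,:2]-C)@ey,W[:,2]]*1000
s=q[(q[:,0]<-82)&(q[:,0]>-135)&(abs(q[:,1])<90)&(q[:,2]>104)&(q[:,2]<160)]
k=np.polyfit(s[:,2],s[:,0],1)[0];ang=1.571+np.arctan(-k);print(len(s),ang)
if len(s)>100 and 2.0<ang<2.5: print(bot.job_done())
```

```text
1407 2.2846587478600915
the job is handed in; nothing more can be done
None
```

All four flaps are folded outward at about 2.2–2.3 rad (limit 1.83), long flaps first. The carton, bottle, tin and mug show no visible shift in the camera views, and I handed the job in at about 18 s; no verdict came back.

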